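# Set a blood-grouping tile on the view box and tilt it to the red index for reading

## Task

Slide the flat lifter under the white grouping tile and use it to set the tile squarely on the lit window of the view box's tilting plate, behind the two corner stops, without touching the tile with the fingers; then lay the lifter flat on the worktop. Take the black bar at the plate's far edge, swing the plate up smoothly until its pointer meets the red index, and finish still holding it there for the reading: the plate falls shut if let go. Leave the red index and the reagent bottles and specimen cup alone.

Things in the scene. Friction and masses are not known exactly. Their poses are not given: they have to be found in the camera images.
- tile: White grouping tile, 70 mm (its x) by 110 mm (its y), 13 mm high, 0.12 kg, 12 round wells on top. It stands on two runners along its x, at y = +-48 mm, 8 mm wide, 8 mm high: between them a tunnel 88 mm wide and 8 mm high, open at both x ends, which are alike. Origin: centre of the underside (foot of the runners), z up. It starts on the worktop, an x end towards the robot.
- lifter: Flat steel lifter, 0.16 kg, lying on the worktop. Origin: under the handle's middle, on the underside; x points to the blade, z up. Blue handle x = -45 to 45 mm, 18 mm wide (y), 2 to 26 mm above the underside; steel collar x = 39 to 53, 22 mm wide, 20 high; blade x = 63 to 135, 56 mm wide, 2.5 mm thick, its underside level with the handle's. Balance point about x = 35 mm.
- view_box: Fixed white lit box, 116 mm deep, 156 wide, 46 high, with a dark tilting plate on top. Origin: on the worktop under the middle of the hinge line, which runs along its y at the edge nearest the robot; x points across the box to its far edge, z up. A thin quadrant scale stands on its right side at y = -87 mm, out to 130 mm from the hinge line, up to 165 mm above the worktop.
- plate_hinge (a point): Middle of the hinge line, 50 mm above the worktop; fixed; axes as the box's. Two corner stops stand on the plate 6 to 12 mm behind this line, 10 mm high, from y = -74 to -40 and 40 to 74 mm: the 80 mm gap between them is for the lifter, and the tile's runners come to rest against them when the plate tilts.
- view_plate (a joint): Angle of the tilting plate in rad: 0 = lying flat on the box, growing as its far edge swings up; stops at 1.2. Free hinge with no spring or brake: the plate (0.35 kg) falls shut unless held; about 2 N upward on the bar carry it.
- plate_seat (a point): Centre of the white window (84 by 124 mm) on the plate's upper face, 56 mm from the hinge line and 5 mm above it at angle 0; turns with the plate. Axes at angle 0 as the box's: x from hinge to far edge, z out of the face. The plate is 150 mm wide and ends 112 mm from the hinge line. The tile belongs with its centre over this point and its runners along this x.
- plate_bar (a point): Middle of the black round grip bar at the plate's far edge, 153 mm from the hinge line and 2 mm above it at angle 0; 14 mm thick, along y, 50 mm of free grip, on two arms at y = +-40 mm; 34 mm of open gap between it and the plate's edge, only the worktop below. Axes turn with the plate. The round bar may turn between the fingers.
- plate_pointer (a point): Tip of the yellow pointer at the plate's right edge, 125 mm from the hinge line, at y = -87 mm; turns with the plate.
- view_index (a joint): Angle of the red index in rad, on the same axis and zero as the plate angle: the angle the plate must reach. It differs from run to run and stays where it is unless pushed.
- index_tip (a point): Point of the red index rider that sits on the rim of the quadrant, 125 mm from the hinge line; the pointer tip meets this point when the plate stands at the marked angle.
- anti_a: Small blue reagent bottle with white cap, 23 mm wide, 66 mm high; bystander. Origin: centre of its underside.
- anti_b: Small yellow reagent bottle with white cap, 23 mm wide, 66 mm high; bystander. Origin: centre of its underside.
- anti_d: Small white reagent bottle with grey cap, 23 mm wide, 66 mm high; bystander. Origin: centre of its underside.
- cup: White specimen cup with yellow lid, 55 mm wide, 59 mm high; bystander. Origin: centre of its underside.
- centrifuge: Fixed blue bench centrifuge right of the view box, solid within 190 mm of its origin (centre of its underside) up to 120 mm high, narrower above, knob up to 256 mm; keep the arm and gripper clear of it.
- microscope: Fixed microscope left of the tile, solid within 180 mm of its origin (centre of its underside), about 400 mm high; its eyepieces, 300 mm up, reach towards the robot; keep the arm and gripper clear of it.
Mind the look-alikes: they are no part of the job. Of the things that look like the tile, the larger one is meant.

How it is judged:
By the outcome, as a careful person would: the job done as asked, in the order asked, and still so for the second after the job is handed in, while the arm keeps its last pose, push and grip.
It also fails if it takes over 72 s, if anything falls off the work surface, if the arm or the gripper's body presses on something with over 40 N, if the wrist force passes 120 N, or if a joint passes its speed limit or range.

## Robot

A 6-joint arm with a two-finger parallel gripper is mounted at the origin on a cart in front of the work surface, level with it; the furniture and walls round the work are solid. World frame = base frame: x ahead of the robot, y to its left, z up, the work surface at z = 0. Lengths are in m, angles in rad, forces in N, time in s.
With the tool pointing down it reaches from about 0.35 to 0.775 m from the base axis. Payload 5.5 kg.
Tool frame: the origin (TCP) lies on the centre line of the jaws, within the pads' length; the fingertips stand 17 mm ahead of it and the grasp point (between the pads) lies 2 mm behind it; z points along the fingers, y is the line along which they close (so a half turn about z gives the same grasp; the last joint's range is limited). The gripper opens to 85 mm and grips with 20 to 120 N. Pads are 22 mm wide; open, the fingers measure 114 mm over their backs; the gripper's body (76 mm by 85 mm) begins 54 mm behind the grasp point. The pads swing forward as they close: fully open they stand 13 mm farther back than shut.
Start: joints at [-1.331, 0.313, 0.046, 1.304, 0, 1.431], TCP at [0.213, -0.534, 0.248] pointing down, gripper open.
Joint ranges: [-2.76, 2.76], [-0.86, 1.69], [-1.03, 1.26], [-2.2, 2.34], [-1.47, 1.5], [-3.14, 3.14]. Speed limits (rad/s): [2.57, 2.57, 3.14, 3.14, 3.14, 3.14].

## Interface

Orientations are given as a rotation vector (axis times angle).
In Python, from rig import robot, viewer, spotter gives the robot as it stands.
- The arm moves only by the shell command python3 -m inch 'ROWS' [OPENING]. ROWS is JSON, one flat list of numbers, 6 for each row, row after row: the shift along the world's x, y, z in mm, then the turn, a rotation vector about the world's x, y, z in rad. In form: [dx, dy, dz, rx, ry, rz, dx, dy, dz, rx, ry, rz, ...]. A call has 1 to 5 rows; each row is the pose to reach, as a shift and turn from the pose commanded when the call began; what a row does not reach only later rows make up. A row lasts 1/8 s, in which the tool goes at most 62.5 mm and 10.7 degrees, less where a joint would pass 70% of its speed; a pose out of reach is approached as far as the arm can. A call with a gripper value outside its range is refused whole. OPENING is the closure, from 0 (fully open) to 1 (shut), set as the call begins (- or left out, the last holds). The fingers move at their own pace and stop on an object; the grip force is fixed at half the most. Time passes only in rows, so rows that repeat a pose let the fingers close. It gives the time, the measured TCP pose, the force, the opening and the grip force at its end, in the units of the state.
- robot.observe(): the state, without advancing time (a new reading comes with each control period).
- viewer.snapshot(name): name is "side" or "top"; returns the picture (480x640x3 uint8, blue, green, red); there is no depth.
- viewer.camera_model(name): a dict with "fx", "fy", "cx", "cy" (pixels), "D" ([k1, k2, p1, p2, k3] as OpenCV has them; the pictures are not rectified), "rvec" (rotation vector, rad) and "tvec" (3), from world to camera coordinates, as OpenCV has them. Camera axes: x right, y down, z forward; pixel columns grow to the right and rows downward; lengths in m; the calibration is good to about 2 mm. A picture is of the moment at which its call begins. camera_model takes no time and is no camera call.
- robot.sign_off(): hands the job in; it is judged then, once.
Trained networks look in the newest picture that a camera, given by its name, has taken for a name from the list of things; names that differ only in an ending like _2 or _b are one class to them, and where a whole thing is asked for, a point or a joint stands for the part that bears it (a point fixed in the world has none). Each returns a list of dicts, best first, with "conf" (0 to 1); they miss things now and then, are a little off and sometimes report something else, mostly with a low value. They report only what shows in the picture. A call takes as long as a camera call. They do not tell look-alikes from the thing itself.
- spotter.boxes_of(thing, camera): "point" ([x, y, z] in m, in world coordinates, good to about 4 mm: the middle of the surface that is visible of it).
- spotter.trace(thing, camera): "pixels" (480x640 bool, what is visible of it).
The state is a dict: "clock": time; "joints": joint angles; "joint_velocities": joint speeds; "joint_efforts": joint torques, N m; "ee_pos": TCP position; "orientation": TCP orientation; "contact_force": force on the tool from outside, world axes, zero at the start; "ft_torque": the same for the moment, N m; "gripper_width": finger opening in m; "gripper_force": force on a finger pad.
Only numpy, scipy, OpenCV 4.12 (cv2) and the standard library are available. Lean on these libraries where they do the work, as an engineer would, in place of code of your own. Each camera call takes 0.05 s, during which the arm holds its last target. There are 200 camera calls.

## Working session

There is one attempt and no reset: what is moved stays moved. The work goes in short steps, Python scripts to look and compute and a shell command to move; the robot and the scene stay as the last step left them, time stands still between calls to the robot, and variables do not carry over. Pictures are saved under pics/ and viewed, at most 10 in all, crops included, and the job is handed in when it is done.

```bash
mkdir -p pics; ls
python3 - <<'E'
from rig import robot, viewer, spotter
import cv2
for n in ("side","top"):
    cv2.imwrite(f"pics/{n}0.png",viewer.snapshot(n))
    m=viewer.camera_model(n); print({k:(v if not hasattr(v,'tolist') else v.tolist()) for k,v in m.items()})
for t in ["tile","lifter","view_box","plate_bar","index_tip","plate_pointer","anti_a","anti_b","anti_d","cup","centrifuge","microscope"]:
    for c in ("top",):
        print(t,c,[([round(float(x),3) for x in d["point"]],round(float(d["conf"]),2)) for d in spotter.boxes_of(t,c)][:4])
o=robot.observe(); print(o)
E
```

```text
pics
{'fx': 490.9690878125881, 'fy': 490.9690878125881, 'cx': 328.6518118282956, 'cy': 245.7553107010035, 'D': [-0.04701787296314969, 0.0, 0.0, 0.0, 0.0], 'rvec': [0.6669568659562986, 2.711601650677726, -1.0199456416526174], 'tvec': [0.4709388046098444, -0.21684253361188877, 1.5616723740935736]}
{'fx': 480.33840463756655, 'fy': 480.33840463756655, 'cx': 323.71150918351, 'cy': 227.93543517039114, 'D': [0.04100047967019022, 0.0, 0.0, 0.0, 0.0], 'rvec': [2.2121093828098948, -2.1526678606529672, 0.07898085412306005], 'tvec': [0.06812031143630277, 0.5741163781578653, 1.218521270626716]}
tile top [([0.414, -0.005, 0.008], 0.85), ([0.409, -0.162, 0.059], 0.64), ([0.555, 0.233, 0.015], 0.6)]
lifter top [([0.405, 0.145, -0.001], 0.67)]
view_box top [([0.591, 0.007, 0.054], 0.92)]
plate_bar top [([0.597, 0.011, 0.055], 0.83), ([0.408, -0.161, 0.061], 0.4)]
index_tip top [([0.635, -0.081, 0.135], 0.61)]
plate_pointer top [([0.596, 0.009, 0.056], 0.83), ([0.593, 0.006, 0.053], 0.61)]
anti_a top [([0.598, 0.012, 0.055], 0.69), ([0.695, 0.126, 0.051], 0.39)]
anti_b top [([0.598, 0.012, 0.055], 0.6
[... 221 characters left out ...]
ock': 0.7, 'joints': array([-1.33058939e+00,  3.13173218e-01,  4.60790232e-02,  1.30357030e+00,
       -3.73486410e-06,  1.43121124e+00]), 'joint_velocities': array([ 0.00082221, -0.00192139,  0.00130546, -0.0013587 ,  0.00169083,
        0.00039526]), 'joint_efforts': array([-9.39169986e-04, -4.80294335e+01,  2.98746407e+01, -5.66951678e-05,
       -1.59732253e-04, -4.99479924e-06]), 'ee_pos': array([ 0.21317612, -0.53406761,  0.24832984]), 'orientation': array([3.08498948e+00, 5.92972025e-01, 4.55492199e-06]), 'contact_force': array([ 0.42873853, -0.65920372,  0.02721923]), 'ft_torque': array([0.0112927 , 0.02234894, 0.00774196]), 'gripper_force': 0.0, 'gripper_width': 0.08538885562454289}
```

View pics/top0.png

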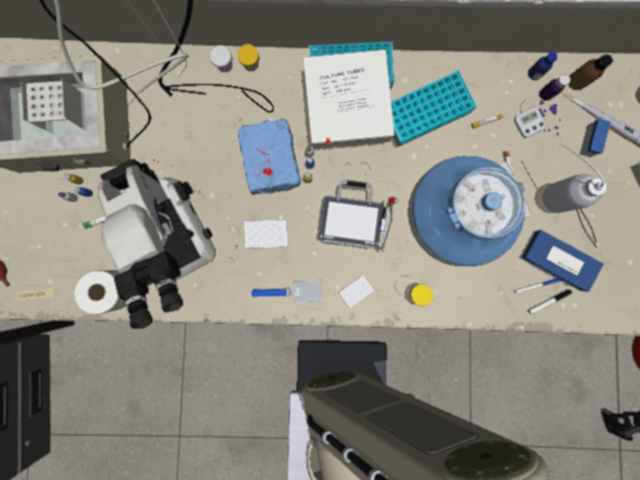

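View pics/side0.png

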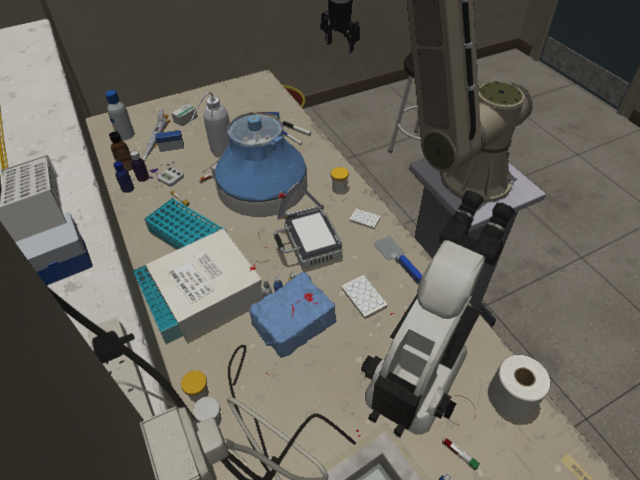

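The top view shows the tile at (265,234), the lifter with its handle at (270,293) and blade at (308,291), and the view box at (352,220) with its bar at (355,184). The red index is near (392,200), and the small look-alike tile is at (356,291). The side view agrees. Next I'll measure these precisely.

```bash
cat > h.py <<'E'
from rig import robot, viewer, spotter
import cv2, numpy as np
from scipy.spatial.transform import Rotation as R
def cam(n):
    m=viewer.camera_model(n); K=np.array([[m["fx"],0,m["cx"]],[0,m["fy"],m["cy"]],[0,0,1.]])
    return K,np.array(m["D"]),np.array(m["rvec"]),np.array(m["tvec"])
def ground(n,px,z):
    K,D,r,t=cam(n); p=cv2.undistortPoints(np.array(px,float).reshape(-1,1,2),K,D).reshape(-1,2)
    Rm=cv2.Rodrigues(r)[0]; d=np.c_[p,np.ones(len(p))]@Rm; c=-Rm.T@t
    return c+d*((z-c[2])/d[:,2])[:,None]
def proj(n,P):
    K,D,r,t=cam(n); return cv2.projectPoints(np.array(P,float).reshape(-1,1,3),r,t,K,D)[0].reshape(-1,2)
def rect(n,mask,z):
    c=max(cv2.findContours(mask.astype(np.uint8),0,cv2.CHAIN_APPROX_NONE)[0],key=cv2.contourArea).reshape(-1,2)
    g=ground(n,c,z)[:,:2]*1000
    (x,y),(w,h),a=cv2.minAreaRect(g.astype(np.float32)); return np.round([x,y,w,h,a],1)
E
python3 - <<'E'
from h import *
for n in ("top","side"):
    img=viewer.snapshot(n)
    for t,z in [("tile",.013),("lifter",.01),("view_box",.05),("plate_seat",.055),("index_tip",.13),("plate_pointer",.055),("plate_bar",.052)]:
        for d in spotter.trace(t,n)[:3]:
            m=d["pixels"]; ys,xs=np.where(m); print(n,t,round(float(d["conf"]),2),m.sum(),xs.min(),xs.max(),ys.min(),ys.max(),rect(n,m,z))
    hsv=cv2.cvtColor(img,cv2.COLOR_BGR2HSV)
    np.save(f"{n}.npy",img)
a=np.load("top.npy")[165:310,225:415]; b=np.load("side.npy")[180:330,260:450]
cv2.imwrite("pics/c1.png",cv2.resize(a,None,fx=4,fy=4,interpolation=cv2.INTER_CUBIC)); cv2.imwrite("pics/c2.png",cv2.resize(b,None,fx=4,fy=4,interpolation=cv2.INTER_CUBIC))
E
```

```text
top tile 0.9 1151 244 286 219 247 [555.9 235.5  71.8 109.7   3.3]
top tile 0.6 596 339 372 276 306 [412.7  -3.2  51.4  79.7  38.6]
top lifter 0.91 1028 251 321 280 303 [406.1 176.4  58.8 180.3   1.5]
top view_box 0.64 3431 318 397 179 250 [609.   -1.8 186.6 165.4  83.3]
top plate_seat 0.66 2987 319 386 179 246 [609.5   9.9 159.3 165.5  82.2]
top plate_seat 0.38 47 390 397 196 203 [646.1 -90.2  17.8  17.6   1. ]
top index_tip 0.4 35 390 396 197 203 [634.6 -78.4  13.4  13.5  46. ]
top plate_pointer 0.6 2918 319 386 180 246 [610.5   9.4 158.1 163.8  83.5]
top plate_pointer 0.37 1118 244 286 220 247 [552.  230.3  67.7 105.3   2.3]
top plate_bar 0.74 2985 319 386 179 246 [611.2   9.2 159.5 165.5  83.1]
side tile 0.86 341 350 378 209 227 [413.9  -1.8  53.5  78.5  36.6]
side tile 0.6 1076 341 386 275 317 [555.2 234.9  74.5 116.    2.5]
side lifter 0.74 672 375 420 236 280 [406.9 173.4  55.1 169.7   5.8]
side view_box 0.74 3212 273 341 182 268 [601.8 -40.5 323.5 166.5  82. ]
side view_box 0.44 355 331 348 167 190 [ 415.9 -149.4  105.4   52.1   62.2]
side plate_seat 0.61 1860 274 340 208 257 [610.   10.1 160.  162.2  81.5]
side plate_pointer 0.74 2045 273 341 208 257 [611.1   8.6 163.7 165.2  82.1]
side plate_bar 0.9 1961 273 340 207 257 [608.9   6.7 162.5 164.1  83.2]
```

View pics/c1.png

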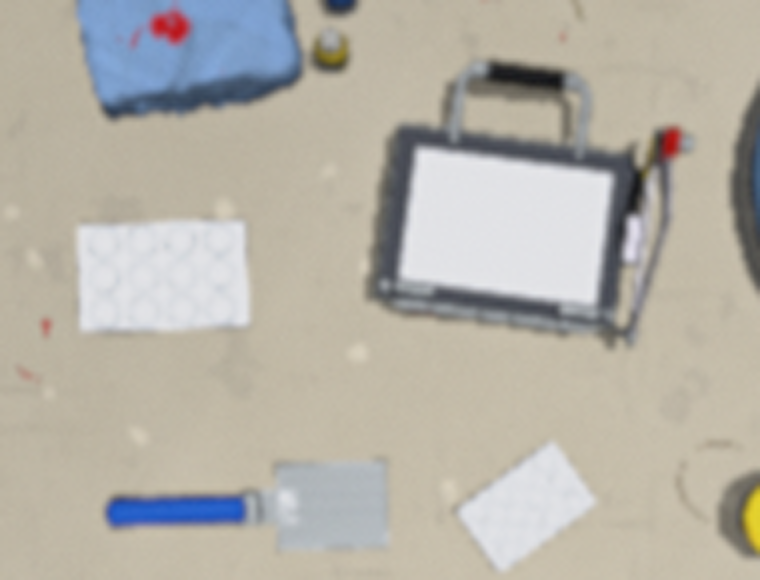

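View pics/c2.png

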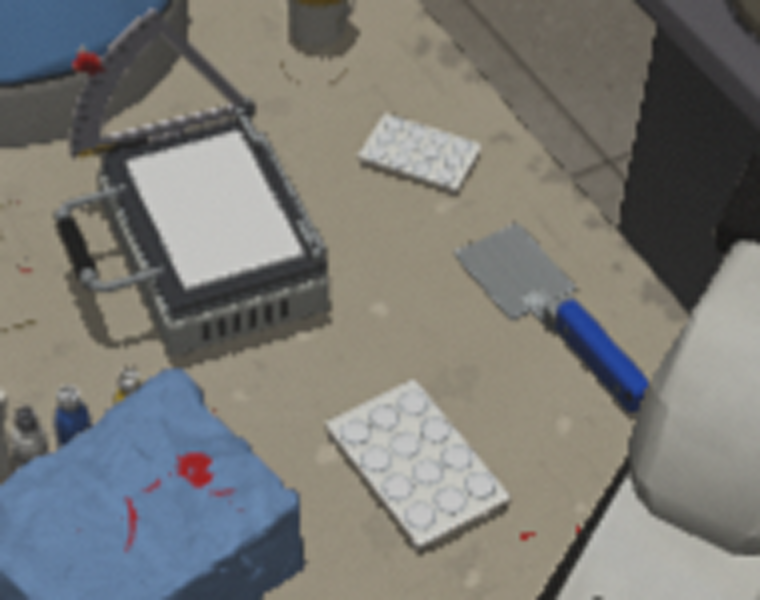

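The crops give clear corners for the window, tile, blade, handle and red rider (top crop (672,141), side crop (88,61)). I'll turn these into poses.

Run:
```python
from h import *
from scipy.optimize import least_squares
T,S=np.load("top.npy"),np.load("side.npy")
def seg(n,img,c,fn,z,scale=4):
    x0,y0,x1,y1=c; s=cv2.resize(img[y0:y1,x0:x1],None,fx=4,fy=4,interpolation=cv2.INTER_CUBIC)
    m=fn(cv2.cvtColor(s,cv2.COLOR_BGR2HSV).astype(int)).astype(np.uint8)
    k=max(cv2.findContours(m,0,cv2.CHAIN_APPROX_NONE)[0],key=cv2.contourArea).reshape(-1,2)
    px=(k+.5)/4-.5+[x0,y0]; g=ground(n,px,z)[:,:2]*1000
    r=cv2.minAreaRect(g.astype(np.float32)); return np.round([*r[0],*r[1],r[2]],1),px.mean(0)
white=lambda h:(h[...,2]>205)&(h[...,1]<22)
print("win top",seg("top",T,(320,195,385,250),white,.055)); print("win side",seg("side",S,(285,205,342,258),white,.055))
wt=lambda h:(h[...,2]>190)&(h[...,1]<25)
print("tile top",seg("top",T,(238,212,292,254),wt,.013)); print("tile side",seg("side",S,(335,270,390,322),wt,.013))
blue=lambda h:(h[...,0]>105)&(h[...,0]<130)&(h[...,1]>150)
print("handle top",seg("top",T,(245,280,295,305),blue,.024)); print("handle side",seg("side",S,(380,245,425,290),blue,.02))
bl=lambda h:(h[...,0]>90)&(h[...,0]<125)&(h[...,1]<70)&(h[...,1]>12)&(h[...,2]>110)
print("blade top",seg("top",T,(285,275,328,308),bl,.0025)); print("blade side",seg("side",S,(370,233,410,262),bl,.0025))
black=lambda h:(h[...,2]<50)
print("bar top",seg("top",T,(340,175,375,190),black,.058))
red=lambda h:((h[...,0]<8)|(h[...,0]>172))&(h[...,1]>150)
a=seg("top",T,(380,190,402,210),red,.13)[1]; b=seg("side",S,(273,185,292,205),red,.13)[1]; print("red px",a,b)
def tri(a,b): return least_squares(lambda p:np.r_[proj("top",p)[0]-a,proj("side",p)[0]-b],[.63,-.08,.13])
r=tri(a,b); print("red 3d",r.x*1000,r.fun)
```

```text
win top (array([588.5,  15.6, 122.3,  82.1,  83.7]), array([351.049, 221.191]))
win side (array([606.9,  69.6,   0. ,   0. ,   0. ]), array([315.625, 247.625]))
tile top (array([554. , 234.9,  74.5, 113.4,   4.5]), array([265.05781536, 233.50982633]))
tile side (array([551.2, 281.4,  66.3,  11.7,   3.3]), array([374.46477273, 308.57613636]))
handle top (array([404. , 219.8,  13.4,  84.7,   2.8]), array([268.61810345, 292.22327586]))
handle side (array([402.1, 218.3,  17.1,  89. ,   3.1]), array([410.49476744, 267.02848837]))
blade top (array([408.8, 121.8,  49.9,  67.6,   3.5]), array([305.63142123, 290.13998288]))
blade side (array([387.4, 170. ,  16.5,  32.1,  45.1]), array([403.35665138, 256.29472477]))
bar top (array([682.8,   5.1,  44. ,   8.6,  83.9]), array([356.12335526, 183.89967105]))
red px [392.08401639 200.26434426] [281.32758621 195.11206897]
red 3d [633.77194558 -75.90681925 134.73352158] [ 0.13736027 -0.2252371   0.29712888  0.04730294]
```

```bash
python3 -m inch '[25,55,0,0,0,0.17, 60,110,0,0,0,0.34, 90,165,0,0,0,0.51, 120,220,0,0,0,0.68, 150,275,0,0,0,0.85]' 0; python3 -m inch '[8,60,0,0,0,0.13, 16,120,0,0,0,0.26, 24,180,0,0,0,0.39, 32,240,0,0,0,0.39, 40,300,0,0,0,0.39]'; python3 -m inch '[0,53,-20,0,0,0, 1,106,-60,0,0,0, 1,159,-100,0,0,0, 1,159,-130,0,0,0, 1,159,-130,0,0,0]'
python3 - <<'E'
from h import *
o=robot.observe();print(o["ee_pos"],R.from_rotvec(o["orientation"]).as_matrix().round(3),o["contact_force"])
print(ground("top",[(183,300),(205,250),(110,170)],.3),ground("top",[(213,250),(170,220)],.0))
E
```

```text
clock: 2.12
ee_pos: [0.3624, -0.2601, 0.2486]
orientation: [2.561, 1.818, 0.001]
contact_force: [1.2, -0.7, 0.9]
gripper_width: 0.0852
gripper_force: 0.0
clock: 2.75
ee_pos: [0.4018, 0.0401, 0.2487]
orientation: [2.166, 2.274, 0.001]
contact_force: [1.5, 0.5, -0.1]
gripper_width: 0.0855
gripper_force: 0.0
clock: 3.38
ee_pos: [0.4002, 0.1973, 0.1162]
orientation: [-2.162, -2.275, 0.008]
contact_force: [0.2, -1.0, 0.3]
gripper_width: 0.0857
gripper_force: 0.0
[0.40021464 0.19730476 0.11622058] [[-0.051  0.999 -0.005]
 [ 0.999  0.051 -0.002]
 [-0.001 -0.005 -1.   ]] [ 0.21008409 -1.03054738  0.28036924]
[[0.40150487 0.35604913 0.3       ]
 [0.50092255 0.31763207 0.3       ]
 [0.65590942 0.51361843 0.3       ]] [[0.50801172 0.37125546 0.        ]
 [0.58352379 0.48678808 0.        ]]
```

```bash
python3 -m inch '[2,1,-35,0,0,0, 2,1,-65,0,0,0, 2,1,-85,0,0,0, 2,1,-93,0,0,0, 2,1,-93,0,0,0]'; python3 -m inch '[0,0,0,0,0,0, 0,0,0,0,0,0]'
```

```text
clock: 4.0
ee_pos: [0.4054, 0.1978, 0.0261]
orientation: [2.167, 2.274, 0.001]
contact_force: [0.2, 0.3, -0.6]
gripper_width: 0.0857
gripper_force: 0.0
clock: 4.25
ee_pos: [0.4054, 0.1983, 0.0262]
orientation: [2.166, 2.274, 0.002]
contact_force: [-0.3, -0.7, 0.7]
gripper_width: 0.0854
gripper_force: 0.0
```

```bash
python3 -m inch '[0,0,-5,0,0,0, 0,0,-5,0,0,0]'; python3 -m inch '[0,0,0,0,0,0, 0,0,0,0,0,0, 0,0,0,0,0,0, 0,0,0,0,0,0, 0,0,0,0,0,0]' 1;  python3 -m inch '[0,0,0,0,0,0, 0,0,0,0,0,0, 0,0,0,0,0,0, 0,0,0,0,0,0]'
```

```text
clock: 4.5
ee_pos: [0.4043, 0.1981, 0.02]
orientation: [-2.166, -2.275, 0.001]
contact_force: [0.1, 1.2, -0.2]
gripper_width: 0.0854
gripper_force: 0.0
clock: 5.12
ee_pos: [0.4049, 0.1983, 0.0206]
orientation: [2.166, 2.275, 0.001]
contact_force: [-0.2, -0.0, 1.2]
gripper_width: 0.0167
gripper_force: 59.3
clock: 5.62
ee_pos: [0.4049, 0.1983, 0.0206]
orientation: [2.166, 2.275, 0.001]
contact_force: [-0.6, -0.1, 5.2]
gripper_width: 0.0166
gripper_force: 59.6
```

```bash
python3 -m inch '[0,0,10,0,0,0, 0,0,25,0,0,0, 0,0,45,0,0,0, 0,0,60,0,0,0, 0,0,60,0,0,0]'; python3 -m inch '[-3,6,0,0,0,0.16, -6,12,0,0,0,0.32, -9,18,0,0,0,0.48, -12,24,0,0,0,0.64, -14,29,0,0,0,0.80]';  python3 -m inch '[0,0,0,0,0,0.16, 0,0,0,0,0,0.32, 0,0,0,0,0,0.48, 0,0,0,0,0,0.64, 0,0,0,0,0,0.77]'; python3 -m inch '[0,0,0,0,0,0, 0,0,0,0,0,0]'
python3 - <<'E'
from h import *
o=robot.observe();print(o["ee_pos"],R.from_rotvec(o["orientation"]).as_matrix().round(4),o["contact_force"],o["ft_torque"],o["gripper_width"])
img=viewer.snapshot("top"); np.save("top2.npy",img); s=viewer.snapshot("side"); np.save("side2.npy",s)
cv2.imwrite("pics/t2.png",np.hstack([cv2.resize(img[190:330,215:345],(390,420),interpolation=2),cv2.resize(s[200:340,300:430],(390,420),interpolation=2)]))
# tile corners clicked in first crop
c=np.array([(78,226),(245,221),(248,325),(82,331)])/4.+[225,165]-.375
g=ground("top",c,.013)*1000; print(g.round(1),g.mean(0))
E
```

```text
clock: 6.25
ee_pos: [0.4053, 0.1984, 0.0813]
orientation: [2.166, 2.274, 0.003]
contact_force: [0.2, 0.0, -0.3]
gripper_width: 0.017
gripper_force: 58.8
clock: 6.88
ee_pos: [0.3897, 0.2271, 0.0794]
orientation: [-1.101, -2.941, 0.002]
contact_force: [-0.9, -0.7, -2.1]
gripper_width: 0.017
gripper_force: 58.7
clock: 7.5
ee_pos: [0.3898, 0.2268, 0.0794]
orientation: [0.083, -3.139, 0.001]
contact_force: [0.4, 0.2, -1.8]
gripper_width: 0.0177
gripper_force: 58.7
clock: 7.75
ee_pos: [0.3903, 0.227, 0.0798]
orientation: [0.072, -3.14, 0.0]
contact_force: [-0.3, 0.4, -1.6]
gripper_width: 0.0166
gripper_force: 58.7
[0.39027015 0.22701296 0.07984433] [[-9.989e-01 -4.600e-02 -9.000e-04]
 [-4.600e-02  9.989e-01 -3.000e-04]
 [ 9.000e-04 -3.000e-04 -1.000e+00]] [-0.26369676  0.44889675 -1.62325864] [0.02106189 0.028688   0.0075593 ] 0.01655833477947766
[[584.8 291.   13. ]
 [591.  182.7  13. ]
 [523.5 178.5  13. ]
 [516.7 285.7  13. ]] [553.99301127 234.4974118   13.        ]
```

View pics/t2.png

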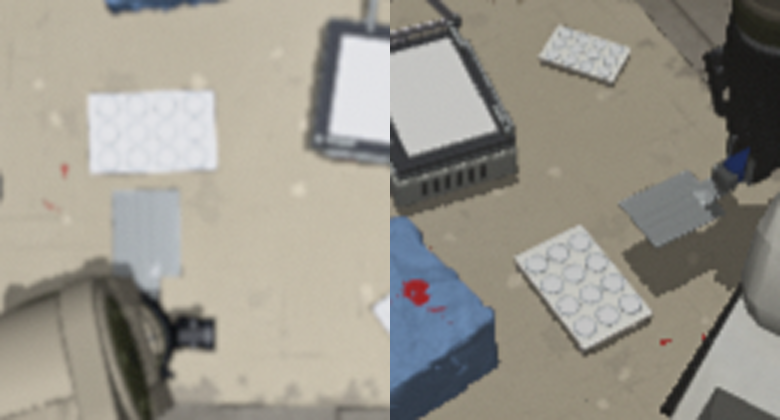

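The lifter is held level, with the blade pointing at the tile (left crop, blade corners (112,190) to (180,277)). I'll compute the blade tip against the tile.

Run:
```python
from h import *
for z in (.0617,):
  c=np.array([(112,190),(180,188),(180,277),(112,276)])/3.+[215,190]-.33
  print((ground("top",c,z)*1000).round(1))
  c=np.array([(620,203),(688,172),(718,213),(655,246)])*1.-[390,0]; c=c/3+[300,200]-.33
  print((ground("side",c,z)*1000).round(1))
o=robot.observe()
# predicted blade tip for grip at 21.4
for t in ("top","side"): 
  for d in spotter.trace("tile",t)[:2]: print(t,rect(t,d["pixels"],.013),d["conf"])
```

```text
[[501.8 260.1  61.7]
 [504.9 203.9  61.7]
 [431.6 201.2  61.7]
 [431.  257.3  61.7]]
[[502.9 205.2  61.7]
 [433.4 203.1  61.7]
 [435.6 252.6  61.7]
 [501.  257.4  61.7]]
top [411.5  -3.5  51.9  77.8  36.7] 0.6
top [555.5 236.4  70.7 111.8   3.3] 0.58
side [413.6  -3.1  51.5  74.1  39.4] 0.92
side [555.  234.8  74.5 118.4   2.3] 0.61
```

```bash
python3 -m inch '[0,-1,-20,0,0,0.009, 0,-1,-40,0,0,0.009, 0,-1,-52,0,0,0.009, 0,-1,-57.5,0,0,0.009, 0,-1,-57.5,0,0,0.009]'; python3 -m inch '[6,0.3,0,0,0,0, 15,0.8,0,0,0,0, 22,1.2,0,0,0,0, 22,1.2,0,0,0,0]'
python3 - <<'E'
from h import *
s=viewer.snapshot("side"); t=viewer.snapshot("top")
cv2.imwrite("pics/t3.png",np.hstack([cv2.resize(t[200:320,215:345],(390,360),interpolation=2),cv2.resize(s[220:340,310:440],(390,360),interpolation=2)]))
E
```

```text
clock: 8.57
ee_pos: [0.3907, 0.2262, 0.0228]
orientation: [0.09, -3.14, 0.0]
contact_force: [0.2, 0.2, -1.5]
gripper_width: 0.0169
gripper_force: 58.7
clock: 9.07
ee_pos: [0.4139, 0.2275, 0.0231]
orientation: [-0.089, 3.139, 0.001]
contact_force: [-0.1, -0.2, -3.0]
gripper_width: 0.0169
gripper_force: 58.7
```

View pics/t3.png

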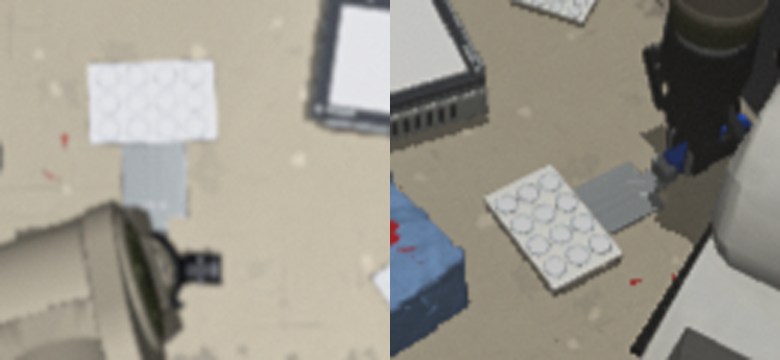

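The blade tip is entering the tunnel centrally (left crop, around (155,143)) and the tile hasn't moved. I'll continue the insertion.

```bash
python3 -m inch '[13,0.7,0,0,0,0, 26,1.4,0,0,0,0, 39,2.2,0,0,0,0, 52,2.9,0,0,0,0, 65,3.6,0,0,0,0]'; python3 -m inch '[0,0,1,0,0,0, 0,0,3,0,0,0, 0,0,6,0,0,0, 0,0,10,0,0,0, 0,0,15,0,0,0]'
python3 - <<'E'
from h import *
for t in ("top","side"):
  viewer.snapshot(t)
  for d in spotter.trace("tile",t)[:3]: print(t,rect(t,d["pixels"],.0225),d["conf"])
o=robot.observe();print(o["ee_pos"],o["contact_force"],o["ft_torque"])
E
```

```text
clock: 9.8
ee_pos: [0.4787, 0.231, 0.0227]
orientation: [0.09, -3.14, -0.0]
contact_force: [-0.3, 0.1, -1.8]
gripper_width: 0.0172
gripper_force: 58.7
clock: 10.42
ee_pos: [0.4773, 0.231, 0.0381]
orientation: [0.09, -3.14, -0.0]
contact_force: [-0.2, 0.3, -3.5]
gripper_width: 0.0168
gripper_force: 58.5
top [412.9  -2.9  50.   76.2  36.8] 0.93
top [555.9 235.9  69.9 110.8   1.9] 0.75
side [417.9   5.8  54.7  78.3  38.2] 0.84
side [555.8 234.1  73.7 112.6   3.7] 0.77
[0.47777983 0.2310458  0.03804979] [ 0.32032861 -0.1866867  -3.17729385] [0.01912416 0.11872085 0.02174173]
```

```bash
python3 -m inch '[0,0,10,0,0,0, 0,0,27,0,0,0, 0,0,47,0,0,0, 0,0,66,0,0,0, 0,0,78,0,0,0]'; python3 -m inch '[1,-8,2,0,0,-0.01, 4,-25,2,0,0,-0.03, 8,-46,2,0,0,-0.05, 12,-68,2,0,0,-0.07, 16,-90,2,0,0,-0.09]';  python3 -m inch '[4,-22,0,0,0,-0.02, 8,-44,0,0,0,-0.04, 12,-66,0,0,0,-0.06, 15,-86,0,0,0,-0.077, 17,-102,0,0,0,-0.077]'; python3 -m inch '[0,-10,0,0,0,0, 0,-15,0,0,0,0, 0,-15,0,0,0,0, 0,-15,0,0,0,0]'
python3 - <<'E'
from h import *
o=robot.observe();p=o["ee_pos"];print(p,R.from_rotvec(o["orientation"]).as_matrix().round(4),o["contact_force"])
z=p[2]-.0206+.0055+.0075-.005+.005 
for t in ("top","side"):
  im=viewer.snapshot(t); np.save(t+"4.npy",im)
  for d in spotter.trace("tile",t)[:3]: print(t,rect(t,d["pixels"],p[2]-.0206+.0025+.005),d["conf"])
t=np.load("top4.npy");s=np.load("side4.npy")
cv2.imwrite("pics/t4.png",np.hstack([cv2.resize(t[165:285,300:430],(390,360),interpolation=2),cv2.resize(s[170:290,250:380],(390,360),interpolation=2)]))
E
```

```text
clock: 11.25
ee_pos: [0.4781, 0.2311, 0.1173]
orientation: [-0.09, 3.139, 0.001]
contact_force: [-1.2, 0.3, -2.4]
gripper_width: 0.0163
gripper_force: 58.6
clock: 11.88
ee_pos: [0.4931, 0.139, 0.1168]
orientation: [-0.055, -3.139, 0.001]
contact_force: [1.1, -0.5, -2.9]
gripper_width: 0.0167
gripper_force: 58.7
clock: 12.5
ee_pos: [0.51, 0.0372, 0.117]
orientation: [-0.175, -3.135, 0.0]
contact_force: [0.2, -0.3, -3.4]
gripper_width: 0.0172
gripper_force: 58.7
clock: 13.0
ee_pos: [0.5106, 0.0245, 0.1178]
orientation: [-0.171, -3.137, -0.0]
contact_force: [-0.1, -0.5, -3.6]
gripper_width: 0.0167
gripper_force: 58.7
[0.51056391 0.02445778 0.11783011] [[-9.941e-01  1.089e-01 -1.000e-04]
 [ 1.089e-01  9.941e-01  3.000e-04]
 [ 1.000e-04  3.000e-04 -1.000e+00]] [-0.07356372 -0.4722131  -3.62418192]
top [608.6  25.8  60.6 125.4  21.2] 0.68
top [754.1 123.9  26.5  19.6  27.9] 0.58
side [588.5  17.8 120.8  77.5  84.2] 0.88
side [461.1  73.7  55.1  74.9  34. ] 0.71
```

View pics/t4.png

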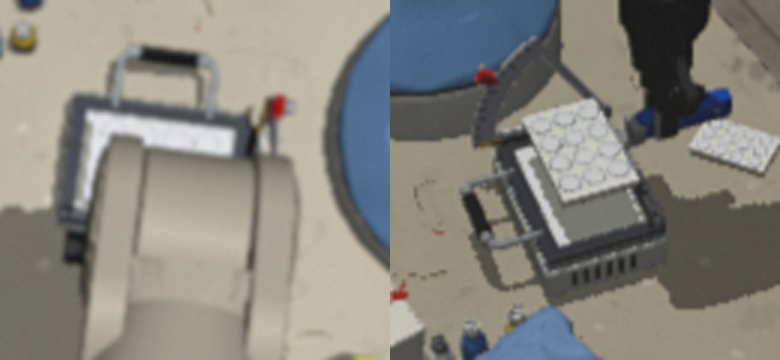

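The tile sits level over the window in the side view. Its top corners in the right crop are (523,113), (597,98), (640,183) and (565,202). I'll check the alignment against the window in the same camera.

Run:
```python
from h import *
w=np.array([(127,165),(237,130),(305,250),(188,291)])/4+[260,180]-.375
g=ground("side",w,.055)*1000; print("win",g.round(1),g.mean(0))
w=np.array([(414,147),(614,170),(600,307),(398,281)])/4+[225,165]-.375
g=ground("top",w,.055)*1000; print("win",g.round(1),g.mean(0))
c=np.array([(133,113),(207,98),(250,183),(175,202)])/3+[250,170]-.33
g=ground("side",c,.1047)*1000; print("tile",g.round(1),g.mean(0))
```

```text
win [[622.3 -49.3  55. ]
 [539.4 -44.5  55. ]
 [550.4  77.3  55. ]
 [635.1  73.4  55. ]] [586.80552113  14.22894257  55.        ]
win [[637.   74.3  55. ]
 [625.8 -51.9  55. ]
 [539.3 -44.8  55. ]
 [552.1  82.1  55. ]] [588.54020251  14.95718464  55.        ]
tile [[612.5 -47.  104.7]
 [544.8 -33.5 104.7]
 [559.7  77.7 104.7]
 [626.5  67.6 104.7]] [585.86449606  16.19397135 104.7       ]
```

```bash
python3 -m inch '[1,-1,-8,0,0,0, 1,-1,-18,0,0,0, 1,-1,-27,0,0,0, 1,-1,-32,0,0,0, 1,-1,-34,0,0,0]'; python3 -m inch '[0,0,-1.5,0,0,0, 0,0,-3,0,0,0, 0,0,-4.5,0,0,0, 0,0,-5.5,0,0,0, 0,0,-5.5,0,0,0]'
```

```text
clock: 13.82
ee_pos: [0.5114, 0.023, 0.0833]
orientation: [-0.172, -3.136, -0.0]
contact_force: [0.9, 0.3, -2.0]
gripper_width: 0.0171
gripper_force: 58.7
clock: 14.45
ee_pos: [0.5118, 0.023, 0.0784]
orientation: [0.172, 3.137, 0.0]
contact_force: [-0.1, 0.7, -1.6]
gripper_width: 0.0172
gripper_force: 58.8
```

```bash
python3 -m inch '[-3,0.3,0,0,0,0, -10,1.1,0,0,0,0, -20,2.2,0,0,0,0, -30,3.3,0,0,0,0, -30,3.3,0,0,0,0]'
python3 - <<'E'
from h import *
s=viewer.snapshot("side")
for d in spotter.trace("tile","side")[:3]: print(rect("side",d["pixels"],.068),d["conf"])
cv2.imwrite("pics/t5.png",cv2.resize(s[170:290,250:380],(520,480),interpolation=2))
E
```

```text
clock: 15.08
ee_pos: [0.4804, 0.0265, 0.0783]
orientation: [-0.172, -3.136, -0.0]
contact_force: [0.3, -0.3, -2.3]
gripper_width: 0.0166
gripper_force: 58.8
[589.6  15.9 118.8  71.3  82.9] 0.93
[435.7  54.   48.1  49.   35.1] 0.65
[519.7  27.7  55.8  71.2  81.2] 0.53
```

View pics/t5.png

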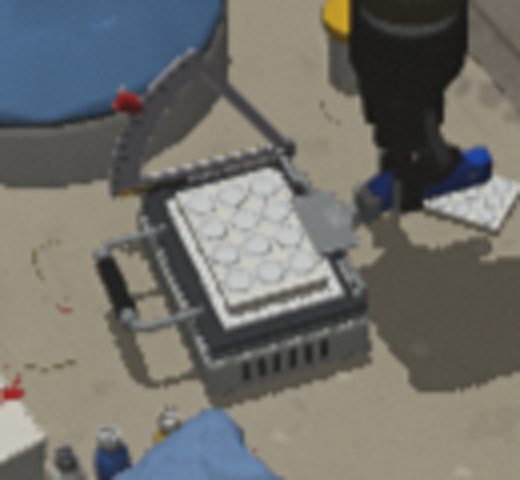

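The tile stays squarely on the window and the blade slides out cleanly. I'll withdraw fully and lay the lifter on the free area to the left.

```bash
python3 -m inch '[-15,1.7,0,0,0,0, -35,3.9,0,0,0,0, -55,6.1,0,0,0,0, -75,8.3,0,0,0,0, -88,9.7,0,0,0,0]'; python3 -m inch '[0,30,0,0,0,0.05, 5,65,0,0,0,0.1, 15,100,0,0,0,0.1, 30,135,0,0,0,0.1, 45,150,-10,0,0,0.1]'; python3 -m inch '[8,4,-15,0,0,0, 8,4,-32,0,0,0, 8,4,-42,0,0,0, 8,4,-46,0,0,0, 8,4,-46,0,0,0]'
```

```text
clock: 15.8
ee_pos: [0.3919, 0.0362, 0.0781]
orientation: [-0.172, -3.136, -0.0]
contact_force: [0.3, 0.0, -1.4]
gripper_width: 0.0168
gripper_force: 58.8
clock: 16.42
ee_pos: [0.4397, 0.1879, 0.069]
orientation: [0.012, 3.139, 0.001]
contact_force: [-0.2, 0.1, -2.3]
gripper_width: 0.0169
gripper_force: 59.2
clock: 17.05
ee_pos: [0.4465, 0.1896, 0.0222]
orientation: [-0.016, -3.141, 0.0]
contact_force: [0.0, -0.4, -1.8]
gripper_width: 0.017
gripper_force: 59.2
```

```bash
python3 -m inch '[0,0,-0.5,0,0,0, 0,0,-1,0,0,0, 0,0,-1,0,0,0]'
```

```text
clock: 17.42
ee_pos: [0.4469, 0.19, 0.0216]
orientation: [0.015, 3.141, 0.0]
contact_force: [0.7, -0.2, -0.9]
gripper_width: 0.0165
gripper_force: 59.2
```

```bash
python3 -m inch '[0,0,-0.8,0,0,0, 0,0,-0.8,0,0,0]'; python3 -m inch '[0,0,0,0,0,0, 0,0,0,0,0,0, 0,0,0,0,0,0, 0,0,0,0,0,0]' 0.3; python3 -m inch '[0,0,15,0,0,0, 0,0,50,0,0,0, 0,0,90,0,0,0, 0,0,130,0,0,0, 0,0,160,0,0,0]'; python3 -m inch '[30,-23,0,0,0,0.17, 70,-54,0,0,0,0.34, 117,-91,0,0,0,0.51, 160,-125,0,0,0,0.68, 200,-156,0,0,0,0.85]' 0.65; python3 -m inch '[20,-14,0,0,0,0.17, 37,-28,0,0,0,0.34, 37,-28,0,0,0,0.51, 37,-28,0,0,0,0.62, 37,-28,0,0,0,0.62]'
python3 - <<'E'
from h import *
o=robot.observe();p=o["ee_pos"];print(p,R.from_rotvec(o["orientation"]).as_matrix().round(4),o["joints"].round(2))
viewer.snapshot("side");viewer.snapshot("top")
for c in ("side","top"):
  for t,z in (("tile",.068),("lifter",.01)):
    for d in spotter.trace(t,c)[:2]: print(t,c,rect(c,d["pixels"],z),d["conf"])
E
```

```text
clock: 17.68
ee_pos: [0.4467, 0.19, 0.0206]
orientation: [0.015, 3.141, 0.0]
contact_force: [0.1, -0.6, -1.4]
gripper_width: 0.0168
gripper_force: 59.3
clock: 18.18
ee_pos: [0.4467, 0.19, 0.0206]
orientation: [0.015, 3.141, 0.0]
contact_force: [0.3, 0.7, -0.2]
gripper_width: 0.0599
gripper_force: 0.0
clock: 18.8
ee_pos: [0.4472, 0.1901, 0.1836]
orientation: [0.015, 3.139, 0.001]
contact_force: [0.5, 0.2, -0.4]
gripper_width: 0.0594
gripper_force: 0.0
clock: 19.42
ee_pos: [0.6481, 0.0326, 0.1818]
orientation: [-1.288, 2.864, -0.001]
contact_force: [1.0, -0.5, 0.3]
gripper_width: 0.0297
gripper_force: 0.0
clock: 20.05
ee_pos: [0.6836, 0.0059, 0.1814]
orientation: [-2.094, 2.342, -0.0]
contact_force: [1.0, 0.1, -0.4]
gripper_width: 0.0296
gripper_force: 0.0
[0.68364945 0.00590693 0.1813847 ] [[-1.117e-01 -9.937e-01  3.000e-04]
 [-9.937e-01  1.117e-01 -0.000e+00]
 [-0.000e+00 -3.000e-04 -1.000e+00]] [-0.11  0.55  0.25  1.27  0.   -1.57]
tile side [588.3  15.6 115.9  73.   83.7] 0.73
tile side [443.   45.3  56.4  77.2  36.1] 0.53
lifter side [468.2 193.8  58.9 192.2  88.8] 0.78
tile top [597.4  79.6  20.8 105.2  84. ] 0.4
lifter top [469.7 192.   53.6 181.8  88.5] 0.62
```

```bash
python3 -m inch '[0.5,-1,-30,0,0,0, 0.5,-1,-62,0,0,0, 0.5,-1,-90,0,0,0, 0.5,-1,-104,0,0,0, 0.5,-1,-106,0,0,0]'; python3 -m inch '[0,0,-5,0,0,0, 0,0,-10,0,0,0, 0,0,-15,0,0,0, 0,0,-20,0,0,0, 0,0,-24.5,0,0,0]'
python3 - <<'E'
from h import *
s=viewer.snapshot("side")
cv2.imwrite("pics/t6.png",cv2.resize(s[170:290,250:380],(650,600),interpolation=2))
o=robot.observe();print(o["ee_pos"])
E
```

```text
clock: 20.98
ee_pos: [0.6836, 0.0051, 0.0738]
orientation: [2.094, -2.34, -0.002]
contact_force: [0.1, 0.3, 0.5]
gripper_width: 0.0296
gripper_force: 0.0
clock: 21.6
ee_pos: [0.6841, 0.005, 0.0497]
orientation: [2.095, -2.341, -0.0]
contact_force: [-1.0, -0.2, -0.6]
gripper_width: 0.0301
gripper_force: 0.0
[0.68371121 0.00502084 0.04895829]
```

View pics/t6.png

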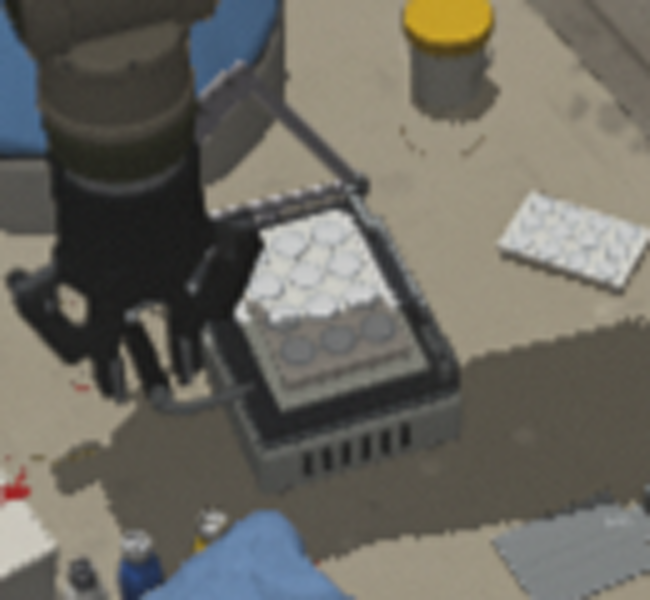

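The bar lies between the fingers (bar around (150,350), one finger on each side). I'll close on it and compute the arc.

```bash
python3 -m inch '[0,0,0,0,0,0, 0,0,0,0,0,0, 0,0,0,0,0,0, 0,0,0,0,0,0]' 1
python3 - <<'E'
from h import *
o=robot.observe();print(o["ee_pos"],o["contact_force"],o["gripper_width"])
p=0
T=[0,.01,.03,.06,.10,.14, .18,.22,.26,.30,.34, .38,.42,.46,.50,.54, .57,.59,.605,.615,.62,.65]
def pos(t): return np.array([(153*np.cos(t)-2*np.sin(t))*.994,-(153*np.cos(t)-2*np.sin(t))*.110,153*np.sin(t)+2*np.cos(t)])
b=0
for i,t in enumerate(T):
    print(t,(pos(t)-pos(T[b])).round(1))
    if i and i%5==0: b=i; print('--')
E
```

```text
clock: 22.15
ee_pos: [0.6847, 0.0049, 0.0502]
orientation: [-2.095, 2.34, -0.001]
contact_force: [4.0, 0.3, -2.4]
gripper_width: 0.0124
gripper_force: 58.4
[0.68471783 0.00492522 0.05015173] [ 4.00529387  0.32130316 -2.35019054] 0.01240997987590474
0 [0. 0. 0.]
0.01 [-0.   0.   1.5]
0.03 [-0.1  0.   4.6]
0.06 [-0.4  0.   9.2]
0.1 [-1.   0.1 15.3]
0.14 [-1.8  0.2 21.3]
--
0.18 [-1.   0.1  6. ]
0.22 [-2.3  0.3 12. ]
0.26 [-3.9  0.4 17.9]
0.3 [-5.6  0.6 23.8]
0.34 [-7.6  0.8 29.6]
--
0.38 [-2.2  0.2  5.7]
0.42 [-4.7  0.5 11.3]
0.46 [-7.3  0.8 16.8]
0.5 [-10.2   1.1  22.2]
0.54 [-13.3   1.5  27.5]
--
0.57 [-2.5  0.3  3.9]
0.59 [-4.2  0.5  6.4]
0.605 [-5.5  0.6  8.3]
0.615 [-6.4  0.7  9.5]
0.62 [-6.8  0.8 10.1]
--
0.65 [-2.8  0.3  3.7]
```

```bash
python3 -m inch '[0,0,1.5,0,0,0, -0.1,0,4.6,0,0,0, -0.4,0,9.2,0,0,0, -1,0.1,15.3,0,0,0, -1.8,0.2,21.3,0,0,0]'
```

```text
clock: 22.78
ee_pos: [0.683, 0.0051, 0.0718]
orientation: [-2.095, 2.34, -0.001]
contact_force: [5.5, -0.4, -2.2]
gripper_width: 0.0126
gripper_force: 58.5
```

```bash
python3 -m inch '[-1,0.1,6,0,0,0, -2.3,0.3,12,0,0,0, -3.9,0.4,17.9,0,0,0, -5.6,0.6,23.8,0,0,0, -7.6,0.8,29.6,0,0,0]'
```

```text
clock: 23.4
ee_pos: [0.6757, 0.0059, 0.1018]
orientation: [-2.094, 2.34, -0.002]
contact_force: [4.7, 0.7, -1.1]
gripper_width: 0.0122
gripper_force: 58.4
```

```bash
python3 -m inch '[-2.2,0.2,5.7,0,0,0, -4.7,0.5,11.3,0,0,0, -7.3,0.8,16.8,0,0,0, -10.2,1.1,22.2,0,0,0, -13.3,1.5,27.5,0,0,0]'
```

```text
clock: 24.02
ee_pos: [0.6631, 0.0073, 0.13]
orientation: [-2.093, 2.339, -0.005]
contact_force: [6.8, -0.3, -0.8]
gripper_width: 0.0119
gripper_force: 58.4
```

```bash
python3 -m inch '[-2.5,0.3,3.9,0,0,0, -4.2,0.5,6.4,0,0,0, -5.5,0.6,8.3,0,0,0, -6.4,0.7,9.5,0,0,0, -6.8,0.8,10.1,0,0,0]'
python3 - <<'E'
from h import *
s=viewer.snapshot("side");t=viewer.snapshot("top"); np.save("side6.npy",s);np.save("top6.npy",t)
cv2.imwrite("pics/t7.png",np.hstack([cv2.resize(t[175:255,310:410],(400,320),interpolation=2),cv2.resize(s[170:270,250:350],(400,400),interpolation=2)[:320]]))
o=robot.observe();p=o["ee_pos"];print(p,o["contact_force"],o["gripper_width"])
E
```

```text
clock: 24.65
ee_pos: [0.6566, 0.008, 0.1404]
orientation: [-2.093, 2.338, -0.006]
contact_force: [6.8, -1.0, -0.8]
gripper_width: 0.0119
gripper_force: 58.4
[0.65652736 0.00805661 0.14044526] [7.08120706e+00 2.31281963e-01 5.42455674e-03] 0.012297409812224935
```

Run:
```python
from h import *
from scipy.optimize import least_squares
H=np.array([532.3,21.5,50]); X=np.array([.994,-.11,0]); Y=np.array([.11,.994,0])
def pt(r,t,y=-87): return (H+X*r*np.cos(t)+Y*y+np.array([0,0,r*np.sin(t)]))/1000
for n in ("top","side"):
    im=np.load(n+"6.npy").astype(np.uint8); c=proj(n,[pt(130,.63)])[0].astype(int); x0,y0=c-14
    s=cv2.resize(im[y0:y0+28,x0:x0+28],None,fx=4,fy=4,interpolation=cv2.INTER_CUBIC)
    h=cv2.cvtColor(s,cv2.COLOR_BGR2HSV).astype(int)
    red=((h[...,0]<8)|(h[...,0]>172))&(h[...,1]>150)&(h[...,2]>80); yel=(h[...,0]>14)&(h[...,0]<35)&(h[...,1]>110)&(h[...,2]>80)
    for nm,m in (("red",red),("yel",yel)):
        ys,xs=np.where(m); P=(np.c_[xs,ys]+.5)/4-.5+[x0,y0]
        if len(P): print(n,nm,len(P),P.mean(0).round(2),P.min(0).round(1),P.max(0).round(1))
    print(n,"pred tip .60 .62 .64 .66",proj(n,[pt(125,a) for a in (.6,.62,.64,.66)]).round(1).tolist(),"r95",proj(n,[pt(95,.62)]).round(1), "red r140 .65",proj(n,[pt(140,.65)]).round(1))
# plate tilt from tile/bar
```

```text
top pred tip .60 .62 .64 .66 [[391.5, 204.4], [391.5, 204.9], [391.6, 205.4], [391.6, 205.9]] r95 [[389.2 215.7]] red r140 .65 [[392.8 200.2]]
side pred tip .60 .62 .64 .66 [[284.8, 197.9], [285.3, 197.2], [285.7, 196.5], [286.2, 195.9]] r95 [[294.2 199.7]] red r140 .65 [[281.5 194.8]]
```

Run:
```python
from h import *
for n in ("top","side"):
    for t in ("index_tip","plate_pointer","plate_seat"):
        for d in spotter.trace(t,n)[:2]:
            m=d["pixels"]; ys,xs=np.where(m); print(n,t,round(float(d["conf"]),2),m.sum(),xs.min(),xs.max(),ys.min(),ys.max())
```

```text
top index_tip 0.63 498 317 336 195 240
top plate_pointer 0.85 397 319 336 200 240
top plate_seat 0.91 381 319 335 200 240
side plate_pointer 0.85 704 285 342 206 245
side plate_seat 0.69 730 285 343 206 246
```

View pics/t7.png

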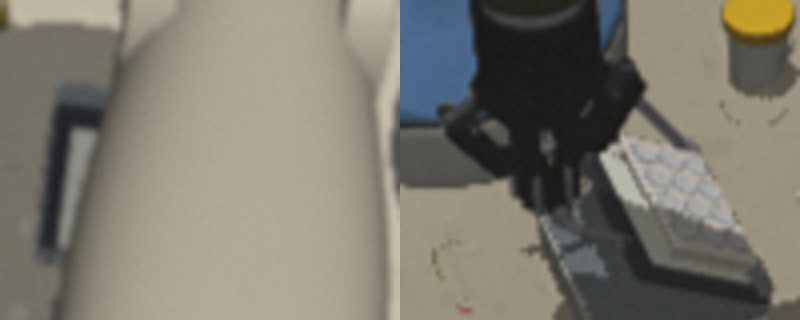

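The index and pointer are hidden behind the gripper and arm in both views, while the tile stays on the raised plate. I'll check how far the tool must tilt with the plate to uncover the index, and refine the index angle from the first pictures.

Run:
```python
from h import *
from scipy.optimize import least_squares
H=np.array([532.3,21.5,50]); X=np.array([.994,-.11,0]); Y=np.array([.11,.994,0]); Z=np.array([0,0,1])
o=robot.observe(); p=o["ee_pos"]*1000
for a in (0,.4,.62,.8,1.0,-.4,-.6):
    ax=Z*np.cos(a)-X*np.sin(a); side=X*np.cos(a)+Z*np.sin(a)
    print(a,[ (proj("side",[(p+ax*s+side*w)/1000])[0].round(0).tolist()) for s in (30,60,100,160) for w in (-43,43)])
print("cam",[(-cv2.Rodrigues(cam(n)[2])[0].T@cam(n)[3]).round(2) for n in ("side","top")])
def tri(a,b): 
    r=least_squares(lambda q:np.r_[proj("top",q)[0]-a,proj("side",q)[0]-b],[.63,-.08,.13]); return r.x*1000,np.abs(r.fun).max()
wt=np.array([(414,147),(614,170),(600,307),(398,281)])/4+[225,165]-.375
ws=np.array([(188,291),(127,165),(237,130),(305,250)])/4+[260,180]-.375
W=[tri(a,b) for a,b in zip(wt,ws)]
for w in W: print(w[0].round(1),round(w[1],2))
c=np.mean([w[0] for w in W],0); r=tri([392.08,200.26],[281.33,195.11])[0]; d=r-c
x=56+d@X; z=5+d[2]; print("win c",c,"red rel hinge",x,d@Y,z,np.arctan2(z,x))
```

```text
0 [[302.0, 204.0], [269.0, 212.0], [302.0, 195.0], [268.0, 204.0], [301.0, 183.0], [267.0, 191.0], [300.0, 163.0], [264.0, 172.0]]
0.4 [[306.0, 208.0], [275.0, 207.0], [310.0, 199.0], [278.0, 197.0], [315.0, 187.0], [284.0, 184.0], [324.0, 167.0], [292.0, 164.0]]
0.62 [[306.0, 211.0], [279.0, 204.0], [312.0, 203.0], [285.0, 195.0], [321.0, 191.0], [293.0, 183.0], [334.0, 173.0], [306.0, 163.0]]
0.8 [[306.0, 214.0], [282.0, 202.0], [313.0, 206.0], [290.0, 194.0], [324.0, 195.0], [301.0, 183.0], [340.0, 179.0], [317.0, 165.0]]
1.0 [[305.0, 217.0], [286.0, 201.0], [314.0, 210.0], [295.0, 194.0], [326.0, 201.0], [308.0, 184.0], [344.0, 186.0], [327.0, 169.0]]
-0.4 [[296.0, 201.0], [267.0, 219.0], [291.0, 194.0], [261.0, 212.0], [284.0, 184.0], [254.0, 203.0], [273.0, 168.0], [241.0, 188.0]]
-0.6 [[293.0, 200.0], [267.0, 222.0], [285.0, 195.0], [259.0, 216.0], [275.0, 187.0], [249.0, 209.0], [260.0, 174.0], [232.0, 198.0]]
cam [array([0.97, 0.84, 1.03]), array([0.48, 0.08, 1.26])]
[636.2  74.6  57. ] 0.22
[624.1 -50.9  54.8] 0.84
[539.3 -44.8  54.7] 0.01
[552.3  81.8  60.4] 0.22
win c [587.97662776  15.19257229  56.74177404] red rel hinge 111.54328936721495 -85.50027882270663 83.01399402237519 0.639798830022641
```

```bash
python3 -m inch '[0.2,0,0,-0.009,-0.08,0, 0.3,0,0,-0.018,-0.16,0, 0.5,0,0.1,-0.026,-0.24,0, 0.7,-0.1,0.1,-0.035,-0.32,0, 0.8,-0.1,0.2,-0.044,-0.398,0]'; python3 -c "
from rig import robot; o=robot.observe(); print(o['joints'].round(2),o['ft_torque'].round(2))"
```

```text
clock: 25.68
ee_pos: [0.6553, 0.0082, 0.1403]
orientation: [-1.894, 2.116, -0.433]
contact_force: [2.1, 0.5, 3.1]
gripper_width: 0.0123
gripper_force: 64.3
[-0.11  0.25 -0.41  0.51 -0.   -1.57] [ 0.04  0.23 -0.02]
```

```bash
python3 -m inch '[0.2,0,0,-0.009,-0.08,0, 0.3,0,0.1,-0.018,-0.16,0, 0.4,0,0.2,-0.026,-0.24,0, 0.5,-0.1,0.3,-0.035,-0.32,0, 0.6,-0.1,0.4,-0.044,-0.398,0]'
cat > m.py <<'E'
from h import *
H=np.array([532.3,21.5,50]); X=np.array([.994,-.11,0]); Y=np.array([.11,.994,0])
def pt(r,t,y=-87): return (H+X*r*np.cos(t)+Y*y+np.array([0,0,r*np.sin(t)]))/1000
o=robot.observe(); p=o["ee_pos"]*1000; q=R.from_rotvec(o["orientation"]).as_matrix(); g=p-q[:,2]*2
d=g-H; print("tcp",p.round(1),"grasp r/theta",np.hypot(d@X,d[2]).round(1),(np.arctan2(d[2],d@X)-.013).round(4),o["contact_force"].round(1),o["joints"].round(2))
im=viewer.snapshot("side"); np.save("side8.npy",im)
x0,y0=266,180
s=cv2.resize(im[y0:y0+34,x0:x0+34],None,fx=8,fy=8,interpolation=cv2.INTER_CUBIC)
h=cv2.cvtColor(s,cv2.COLOR_BGR2HSV).astype(int)
red=((h[...,0]<8)|(h[...,0]>172))&(h[...,1]>130)&(h[...,2]>60); yel=(h[...,0]>12)&(h[...,0]<36)&(h[...,1]>90)&(h[...,2]>60)
for nm,m in (("red",red),("yel",yel)):
    ys,xs=np.where(m); P=(np.c_[xs,ys]+.5)/8-.5+[x0,y0]
    if len(P):
        print(nm,len(P),P.mean(0).round(2),P.min(0).round(1),P.max(0).round(1))
        # back-project to the quadrant plane y=-87
        K,D,r,t=cam("side"); Rm=cv2.Rodrigues(r)[0]; C=-Rm.T@t*1000
        u=cv2.undistortPoints(P.reshape(-1,1,2),K,D).reshape(-1,2); dd=np.c_[u,np.ones(len(u))]@Rm
        k=(-87-(C-H)@Y)/(dd@Y); W=C+dd*k[:,None]-H; rr=np.hypot(W@X,W[:,2]); th=np.arctan2(W[:,2],W@X)
        print("  r %.0f..%.0f"%(rr.min(),rr.max()),"theta mean %.3f"%th.mean(),[(a,round(th[(rr>=a)&(rr<a+5)].mean(),3),int(((rr>=a)&(rr<a+5)).sum())) for a in range(90,160,5) if ((rr>=a)&(rr<a+5)).any()])
E
python3 m.py; sed -i 's/im=viewer.snapshot("side"); np.save("side8.npy",im)/im=np.load("side.npy")/' m.py; python3 m.py|tail -4; sed -i 's/im=np.load("side.npy")/im=viewer.snapshot("side"); np.save("side8.npy",im)/' m.py
```

```text
clock: 26.3
ee_pos: [0.6559, 0.0081, 0.1405]
orientation: [-1.662, 1.856, -0.789]
contact_force: [3.8, -0.4, 1.1]
gripper_width: 0.0122
gripper_force: 68.6
tcp [655.9   8.1 140.5] grasp r/theta 153.4 0.6294 [ 3.8 -0.4  1.1] [-0.11  0.14 -0.85 -0.22 -0.   -1.57]
red 1268 [280.94 195.03] [278.1 192.9] [284.1 197.3]
  r 133..149 theta mean 0.642 [(130, np.float64(0.645), 90), (135, np.float64(0.645), 421), (140, np.float64(0.64), 469), (145, np.float64(0.641), 288)]
tcp [655.9   8.1 140.7] grasp r/theta 153.5 0.63 [ 4.5 -0.5  2.6] [-0.11  0.14 -0.85 -0.23 -0.   -1.57]
red 1373 [281.29 195.14] [278.1 192.9] [284.3 197.1]
  r 129..149 theta mean 0.642 [(125, np.float64(0.628), 18), (130, np.float64(0.638), 255), (135, np.float64(0.648), 373), (140, np.float64(0.64), 454), (145, np.float64(0.642), 273)]
```

Run:
```python
import numpy as np
a=np.load("side8.npy").astype(int);b=np.load("side.npy").astype(int)
for y in range(191,206): print(y,"now R-B",(a[y,277:300,2]-a[y,277:300,0]).tolist(),"G",a[y,277:300,1].tolist())
print("before"); 
for y in range(191,206): print(y,(b[y,277:300,2]-b[y,277:300,0]).tolist(),b[y,277:300,1].tolist())
```

```text
191 now R-B [-61, -64, -57, -25, -49, -62, -60, -55, -22, -3, -4, -4, -4, -3, -4, -5, -2, -2, -2, -2, -2, -1, -2] G [99, 99, 101, 118, 106, 96, 91, 86, 47, 29, 36, 31, 28, 26, 26, 27, 29, 36, 43, 35, 28, 26, 24]
192 now R-B [-64, -63, -28, 11, -10, -40, -45, -45, -18, -5, -4, -3, -2, -2, -3, -3, -2, -4, -3, -4, -2, -2, -3] G [100, 101, 108, 113, 99, 86, 82, 77, 44, 30, 34, 29, 24, 26, 27, 25, 32, 45, 44, 33, 28, 25, 28]
193 now R-B [-62, -57, 20, 76, 68, 49, 40, 1, -6, -5, -4, -3, -3, -2, -2, -4, -3, -3, -6, -4, -2, -3, -2] G [95, 93, 78, 66, 59, 60, 60, 55, 35, 30, 31, 29, 26, 25, 26, 26, 34, 38, 38, 26, 28, 26, 26]
194 now R-B [-57, -40, 49, 103, 99, 98, 93, 34, 0, -3, -3, -4, -2, -5, -3, -2, -3, -3, -2, -3, -1, -3, 0] G [88, 84, 50, 32, 29, 35, 37, 35, 29, 29, 29, 28, 27, 28, 26, 26, 34, 35, 31, 26, 28, 26, 26]
195 now R-B [-40, 38, 81, 81, 68, 68, 71, 23, -1, -3, -3, -3, -3, -1, -3, -2, -5, -2, -2, -2, -1, -3, -1] G [77, 61, 36, 29, 24, 27, 28, 27, 27, 29, 28, 26, 26, 27, 26, 27, 33, 33, 27, 25, 26, 28, 27]
196 now R-B [-33, 55, 78, 59, 43, 42, 38, 7, -4, -4, -3, -3, -3, -2, -3, 
[... 3925 characters left out ...]
2, -2, -2, -2, -2, -2, 3, 6, 4, 5, 6, 6, 5, 5, 6, 9, 20, 27] [79, 78, 79, 84, 70, 64, 66, 65, 65, 66, 66, 70, 72, 73, 72, 72, 73, 72, 70, 68, 78, 117, 140]
203 [5, 6, 5, 2, -2, -2, -1, -1, -3, -2, 0, 5, 5, 5, 7, 6, 5, 5, 6, 9, 19, 24, 25] [80, 80, 80, 71, 59, 60, 63, 66, 66, 65, 66, 72, 74, 73, 73, 73, 70, 70, 68, 78, 116, 136, 141]
204 [6, 6, 4, 0, -3, -2, -2, -1, -1, -2, 5, 6, 6, 7, 5, 7, 5, 6, 7, 18, 25, 25, 25] [81, 80, 93, 73, 63, 62, 65, 66, 66, 68, 85, 78, 75, 72, 73, 71, 69, 71, 78, 116, 138, 143, 140]
205 [4, 6, 2, -2, -2, -2, -2, -1, -1, -1, 6, 6, 6, 6, 5, 5, 6, 12, 17, 24, 25, 24, 25] [79, 78, 89, 72, 67, 65, 68, 66, 66, 67, 80, 75, 73, 73, 70, 70, 75, 86, 119, 139, 141, 141, 141]
```

The red rider hasn't moved and now shows at (281,195), but the gripper still covers the pointer from column 285 on. I'll check the camera's bias using the pointer in the first picture, where the plate angle is known to be 0.

Run:
```python
from h import *
b=np.load("side.npy"); H=np.array([532.3,21.5,50]); X=np.array([.994,-.11,0]); Y=np.array([.11,.994,0])
x0,y0=276,208
s=cv2.resize(b[y0:y0+16,x0:x0+24],None,fx=8,fy=8,interpolation=cv2.INTER_CUBIC).astype(int)
m=((s[...,2]-s[...,0])>45)&(s[...,1]>70); ys,xs=np.where(m); P=(np.c_[xs,ys]+.5)/8-.5+[x0,y0]
K,D,r,t=cam("side"); Rm=cv2.Rodrigues(r)[0]; C=-Rm.T@t*1000
u=cv2.undistortPoints(P.reshape(-1,1,2),K,D).reshape(-1,2); d=np.c_[u,np.ones(len(u))]@Rm
W=C+d*((-87-(C-H)@Y)/(d@Y))[:,None]-H; x=W@X; z=W[:,2]
print(len(P),P.mean(0),P.min(0),P.max(0)); 
for a in range(70,140,5):
    k=(x>=a)&(x<a+5)
    if k.any(): print(a,k.sum(),z[k].mean().round(2))
print("pred tip",proj("side",[(H+X*125+Y*-87)/1000,(H+X*100+Y*-87)/1000]))
```

```text
107 [281.18866822 217.98890187] [280.0625 217.4375] [282.1875 218.5625]
115 76 -0.85
120 31 -0.79
pred tip [[279.05088456 218.35328359]
 [287.55402709 216.03558598]]
```

```bash
python3 -m inch '[-0.5,0.05,0.7,0,0,0, -1.1,0.1,1.6,0,0,0, -1.1,0.1,1.6,0,0,0, -1.1,0.1,1.6,0,0,0, -1.1,0.1,1.6,0,0,0]'; for i in 1 2 3; do python3 m.py | grep -v '^  '; done
```

```text
clock: 26.98
ee_pos: [0.6555, 0.0082, 0.1412]
orientation: [-1.663, 1.858, -0.787]
contact_force: [4.5, -0.3, 1.4]
gripper_width: 0.0124
gripper_force: 68.7
tcp [655.5   8.2 141.2] grasp r/theta 153.5 0.6345 [ 4.5 -0.3  1.4] [-0.11  0.14 -0.84 -0.22 -0.   -1.57]
red 1297 [281.01 195.06] [278.1 192.9] [284.1 197.3]
tcp [655.4   8.2 141.2] grasp r/theta 153.5 0.6345 [ 4.4 -0.1  2.3] [-0.11  0.14 -0.84 -0.22 -0.   -1.57]
red 1293 [281.01 195.05] [278.1 192.9] [284.1 197.3]
tcp [655.4   8.2 141.2] grasp r/theta 153.5 0.6343 [ 4.7 -0.2  1.5] [-0.11  0.14 -0.84 -0.22 -0.   -1.57]
red 1309 [281.02 195.07] [278.1 192.9] [284.1 197.3]
```

```bash
python3 -m inch '[-0.4,0.05,0.6,0,0,0, -0.8,0.1,1.3,0,0,0, -0.8,0.1,1.3,0,0,0, -0.8,0.1,1.3,0,0,0]'; python3 m.py
python3 - <<'E'
from h import *
for d in spotter.trace("tile","side")[:2]:
    m=d["pixels"];ys,xs=np.where(m);print(d["conf"],m.sum(),xs.mean(),ys.mean())
for d in spotter.trace("lifter","side")[:1]: print(rect("side",d["pixels"],.01),d["conf"])
E
```

```text
clock: 27.62
ee_pos: [0.6545, 0.0083, 0.1423]
orientation: [-1.663, 1.858, -0.787]
contact_force: [5.4, 0.3, 1.0]
gripper_width: 0.0124
gripper_force: 68.6
tcp [654.5   8.3 142.3] grasp r/theta 153.4 0.6441 [5.4 0.3 1. ] [-0.11  0.14 -0.84 -0.21 -0.   -1.57]
red 1308 [281.04 195.09] [278.1 192.9] [284.1 197.4]
  r 132..149 theta mean 0.641 [(130, np.float64(0.636), 160), (135, np.float64(0.646), 397), (140, np.float64(0.64), 467), (145, np.float64(0.642), 284)]
0.68 388 365.17783505154637 217.63659793814432
0.32 2156 309.4670686456401 239.22727272727272
[468.3 193.2  56.1 188.7  89.5] 0.58
```

```bash
python3 -c "
from rig import robot; print(robot.sign_off())"
```

```text
the job is handed in; nothing more can be done
None
```

I handed the job in with the tile on the lit window, the lifter flat on the worktop, and the plate held at about 0.644 rad against a red index measured at about 0.642 rad. The gripper hid the pointer tip from both cameras, so I set that match from the arm's position and the measured index angle and did not see them meet.

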